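# Stack the stage insert discs in their storage tube

## Robot

A 7-joint arm with a two-finger parallel gripper is mounted at the origin on the work surface. World frame = base frame: x ahead of the robot, y to its left, z up, the work surface at z = 0. Lengths are in m, angles in rad, forces in N, time in s.
With the tool pointing down it reaches from about 0.4 to 0.85 m from the base axis. Payload 10.4 kg.
Tool frame: the origin (TCP) lies at the very end of the fingers, on their centre line; the grasp point (between the pads) lies 19 mm behind it; z points along the fingers, x is the direction in which the jaws open and shut, and the axes are right-handed (so a half turn about z gives the same grasp; the last joint's range is limited). The gripper opens to 85 mm and grips with 20 to 120 N. Pads are 22 mm wide; open, the fingers measure 114 mm over their backs; the gripper's body (76 mm by 85 mm) begins 54 mm behind the grasp point. The pads swing forward as they close: fully open they stand 13 mm farther back than shut.
Start: joints at [1.292, 0.332, -0.065, 1.46, 0.022, 1.35, -0.088], TCP at [0.158, -0.605, 0.231] pointing down, gripper open.
Joint ranges: [-2.6, 2.6], [-0.5, 2.12], [-1.47, 1.34], [0.16, 2.42], [-1.27, 4.41], [0.06, 2.06], [-2.6, 2.6]. Speed limits (rad/s): [2.22, 2.22, 2.79, 2.79, 3.14, 3.14, 3.14].

## Interface

Orientations are given as a 3x3 rotation matrix whose columns are the frame's x, y, z axes.
In Python, from rig import move_pose, movel, goto_joints, let_go, grasp, dwell, inverse_kinematics, sense, get_image, camera_info, IKError, job_done, outline_of, landmark_of gives the robot as it stands. Calls block until the motion is done:
- move_pose(position, orientation): joint-space move of the TCP to a pose.
- movel(position, orientation=None, max_speed=0.15, contact_N=None): straight line of the TCP; orientation=None keeps the orientation; max_speed is the mean speed in m/s. With contact_N (N) it stops when the force on the tool has changed by that much, and returns True; else False.
- goto_joints(angles): joint-space move.
- let_go() and grasp(grip_force=None): open the fingers fully, or close them until they stop; grip_force is the grip in N (None keeps the last).
- dwell(seconds).
- inverse_kinematics(position, orientation): joint angles nearest the present ones, or None.
- sense(): the state.
- get_image(name): name is "side" or "top" or "wrist"; returns the picture (400x640x3 uint8, blue, green, red); there is no depth.
- camera_info(name): a dict with "intrinsics" (3x3 intrinsics, pixels), "k1" (the pictures are not rectified: a ray, as slopes to the right and down, at radius r is drawn at 1 + k1 r^2 times it, then the intrinsics apply), "position" and "attitude" of the camera in the world. Camera axes: x right, y down, z forward; pixel columns grow to the right and rows downward; lengths in m; the calibration is good to about 2 mm. A picture is of the moment at which its call begins: read the wrist's pose just before it. camera_info takes no time and is no camera call; for the wrist camera it gives the pose at the moment of the call.
A pose or a line that the arm cannot do raises IKError and nothing moves.
- job_done(): hands the job in, once; it reports no verdict.
Trained networks look in the newest picture that a camera, given by its name, has taken for a name from the list of things; names that differ only in an ending like _2 or _b are one class to them, and where a whole thing is asked for, a point or a joint stands for the part that bears it (a point fixed in the world has none). Each returns a list of dicts, best first, with "score" (0 to 1); they miss things now and then, are a little off and sometimes report something else, mostly with a low value. They report only what shows in the picture. A call takes as long as a camera call. They do not tell look-alikes from the thing itself.
- outline_of(camera, label): "pixels" (400x640 bool, what is visible of it) and "extent" ([left, top, right, bottom] in pixels, round what is visible of it).
- landmark_of(camera, label): "xy" ([column, row] in pixels: a listed point, or the origin of a listed thing).
The state is a dict: "time": time; "joints": joint angles; "qvel": joint speeds; "joint_torque": joint torques, N m; "ee_pos": TCP position; "ee_rot": TCP orientation; "force": force on the tool from outside, world axes, zero at the start; "moment": the same for the moment, N m; "width": opening from 0.0 (shut) to 1.0 (fully open).
Only numpy, scipy, OpenCV 4.12 (cv2) and the standard library are available. Lean on these libraries where they do the work, as an engineer would, in place of code of your own. Each camera call takes 0.05 s, during which the arm holds its last target.

## Task

Put the stage insert discs away in the blue storage tube, on top of the grey one already there, as one straight column lying flat with no gaps: first the black disc from the glass of the light plate. Then take the red disc out of its rack, set it down flat on the glass and let go of it, without dropping it from a height, so that you can take it again round its rim and drop it flat into the tube on top of the black one. Leave the foam box, the tip box and the dishes where they are.

Things in the scene. Friction and masses are not known exactly. Their poses are not given: they have to be found in the camera images.
- black_disc_centre (a point): Centre (half-way up) of the black stage insert disc: rigid, 62 mm diameter, 16 mm thick, about 90 g (60 to 130 g): a black ring 12 mm wide filled by a flush hard pale pane (no open hole). It starts lying flat on the glass of the light plate. Its z axis is the disc's axis.
- red_disc_centre (a point): Centre of the red insert disc, made like the black one (62 mm diameter, 16 mm thick, no open hole). It starts on edge in the rack, pinchable only across its thickness. Its x axis is the disc's axis: level at the start, upright (either way) when the disc lies flat. Leaned over more than 15 degrees on its edge and let go, it tips on to its face.
- rack_slot (a point): Middle of the slot's floor in the fixed white and grey rack, 6 mm above the table. Slot 18 mm wide (x), 56 mm long (y); its walls are 10 mm thick, 80 mm long, tops 26 mm above the table; base 90 x 90 x 6 mm. x is the axis of the disc standing in it; the disc's top is 68 mm above the table, its upper 42 mm clear of the walls. z up.
- glass (a point): Centre of the top of the glass window of the fixed, rigid white light plate, 12 mm above the table. The glass is 150 x 150 mm, level, pale, black-bordered, flush with the plate, which is 230 mm (x) by 210 mm (y). z up.
- tube_mouth (a point): Centre of the mouth, level with the rim, of the fixed upright light blue storage tube, 64 mm above the table. Inner diameter 65 mm (about 1.5 mm of play all round a disc), wall 4 mm, no chamfer, rigid; foot flange 96 mm diameter, 8 mm high. z up. A disc that enters askew can jam and must be pushed down level.
- tube_floor (a point): Centre of the tube's inner floor, 56 mm below its mouth. A grey disc of the same size already lies on it, its top 16 mm above this point; the black disc's centre comes to 24 mm and the red one's to 40 mm above this point, the red one's top then being 8 mm below the rim. z up.
- foam_box_centre (a point): Bystander: centre of a blue foam box with a black inset, 120 x 170 x 90 mm high, standing on the table beyond the work. Leave alone.
- tip_box_centre (a point): Bystander: centre of a teal box of white pipette tips, 85 x 125 x 58 mm high, on the table. Leave alone.
- dishes_centre (a point): Bystander: centre of a stack of three pale lidded dishes, 93 mm diameter, 41 mm high, on the table. Leave alone.
- black_disc: The black disc's body; same origin and axes as black_disc_centre.
- red_disc: The red disc's body; same origin and axes as red_disc_centre.
Mind the look-alikes: they are no part of the job. What is shaped like the black_disc but orange or purple is not meant.

How it is judged:
By the outcome, as a careful person would: the job done as asked, in the order asked, and still so for the second after the job is handed in, with the robot touching nothing.
It also fails if it takes over 64 s, if anything falls off the work surface, if the arm or the gripper's body presses on something with over 40 N, if the wrist force passes 120 N, or if a joint passes its speed limit or range.

## Working session

There is one attempt and no reset: what is moved stays moved. The work goes in short steps, each a Python script; the robot and the scene stay as the last script left them, time stands still between calls to the robot, and variables do not carry over. Pictures are saved under pics/ and viewed, and the job is handed in when it is done.

```bash
ls; mkdir -p pics
python3 - <<'E'
from rig import *
import cv2
for n in ["side","top","wrist"]:
    im=get_image(n); cv2.imwrite(f"pics/{n}0.png",im)
    c=camera_info(n); print(n,c)
s=sense(); print(s)
E
```

```text
pics
side {'intrinsics': array([[461.36761824,   0.        , 317.48641163],
       [  0.        , 461.36761824, 205.43527247],
       [  0.        ,   0.        ,   1.        ]]), 'k1': -0.05096869041397954, 'position': array([0.15374775, 0.73743552, 0.53770198]), 'attitude': array([[-0.86431206, -0.25315302,  0.43460121],
       [-0.50276463,  0.41103912, -0.76044366],
       [ 0.01387051, -0.87576275, -0.48254246]])}
top {'intrinsics': array([[443.83276563,   0.        , 321.70196107],
       [  0.        , 443.83276563, 197.99610509],
       [  0.        ,   0.        ,   1.        ]]), 'k1': -0.062281206259558, 'position': array([0.42189874, 0.00325271, 0.96621913]), 'attitude': array([[-0.00299203, -0.98831084,  0.15242289],
       [-0.99980991,  0.0058932 ,  0.0185855 ],
       [-0.0192665 , -0.1523383 , -0.9881406 ]])}
wrist {'intrinsics': array([[312.05984869,   0.        , 315.3283561 ],
       [  0.        , 312.05984869, 203.05189763],
       [  0.        ,   0.        ,   1.        ]]), 'k1': -0.0492121882602579, 'position': array([ 0.2382708 , -0.58311285,  0.37365521]),
[... 286 characters left out ...]
1146,
        1.34996658, -0.08850744]), 'qvel': array([-0.00245162, -0.00279753,  0.00185634, -0.00096447,  0.00020953,
        0.00023772, -0.00015048]), 'joint_torque': array([-1.29427412e-03, -6.25822234e+01,  4.73757810e-02, -3.91852069e+01,
        1.61401439e-02,  7.23471923e-03,  7.64606307e-05]), 'ee_pos': array([ 0.15807636, -0.60437729,  0.23071192]), 'ee_rot': array([[ 2.53058515e-01, -9.67450916e-01, -3.37900171e-04],
       [-9.67450324e-01, -2.53058734e-01,  1.07167467e-03],
       [-1.12230123e-03,  5.57052303e-05, -9.99999369e-01]]), 'force': array([-0.15053665,  0.83029205, -0.45449739]), 'moment': array([ 0.01162709,  0.01742131, -0.01517508]), 'width': 1.0012691222375651}
```

View pics/top0.png

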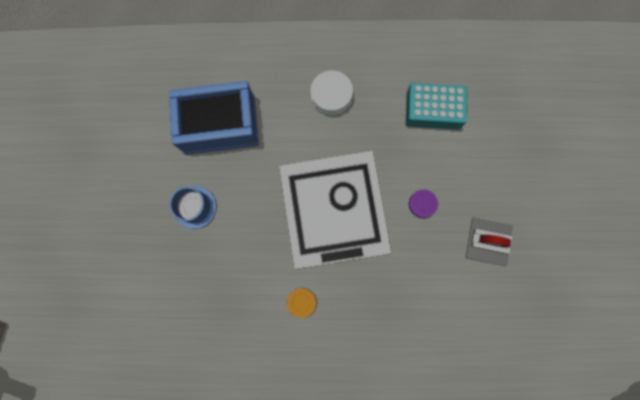

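View pics/side0.png

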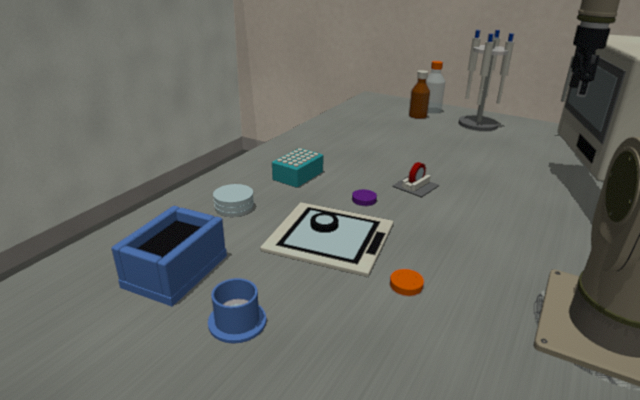

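View pics/wrist0.png

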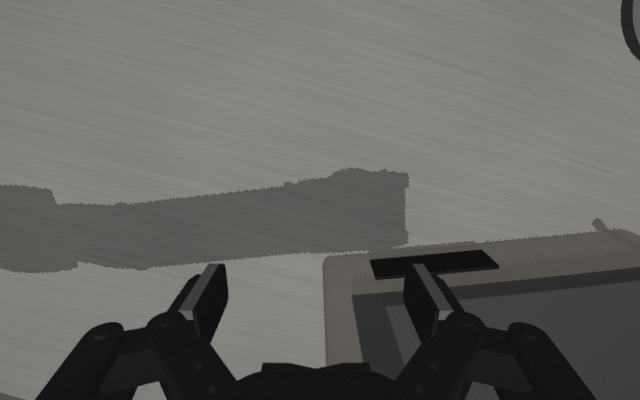

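The top picture shows these round disc-like candidates:
- The black ring on the glass at (343,196) fits the black disc.
- The purple disc at (424,204) and the orange disc at (302,303) are look-alikes and stay put.
- The white stack at (332,92) is the dishes.
- The tube at (193,206) has the grey disc inside.
- The red disc is on edge in the rack at (491,241).

Next I'll run the networks and triangulate.

```bash
cat > h.py <<'E'
from rig import *
import numpy as np, cv2
def ray(c,uv):
    K=c["intrinsics"];d=np.array([[0,0],[0,0]],float)
    p=cv2.undistortPoints(np.array([[uv]],float),K,np.array([c["k1"],0,0,0,0.]))[0,0]
    v=c["attitude"]@np.array([p[0],p[1],1.]); return c["position"],v/np.linalg.norm(v)
def onz(c,uv,z):
    o,v=ray(c,uv); return o+v*(z-o[2])/v[2]
def proj(c,P):
    q=c["attitude"].T@(np.asarray(P,float)-c["position"]); s=q[:2]/q[2]; s=s*(1+c["k1"]*(s@s))
    return c["intrinsics"][:2,:2]@s+c["intrinsics"][:2,2]
def tri(rs):
    A=0;b=0
    for o,v in rs:
        M=np.eye(3)-np.outer(v,v);A=A+M;b=b+M@o
    p=np.linalg.solve(A,b); return p,[np.linalg.norm((np.eye(3)-np.outer(v,v))@(p-o)) for o,v in rs]
def R(yaw,tilt=0.):  # tool down, tool x at angle yaw in the plane
    x=np.array([np.cos(yaw),np.sin(yaw),0]);z=np.array([0,0,-1.]);y=np.cross(z,x)
    return np.stack([x,y,z],1)
E
python3 - <<'E'
from h import *
for n in ["side","top"]: get_image(n)
C={n:camera_info(n) for n in ["side","top"]}
Z=dict(black_disc_centre=.02,red_disc_centre=.037,rack_slot=.006,glass=.012,tube_mouth=.064,tube_floor=.008,foam_box_centre=.045)
for l,z in Z.items():
    P={}
    for n in C:
        r=landmark_of(n,l)[:2]
        for k in r: print(l,n,k["xy"],round(k["score"],2),onz(C[n],k["xy"],z).round(4))
print(sense()["time"])
im=cv2.imread("pics/top0.png"); 
a=cv2.resize(im[140:280,270:410],None,fx=4,fy=4,interpolation=cv2.INTER_CUBIC); cv2.imwrite("pics/crop1.png",a)
E
```

```text
black_disc_centre side [324.9, 224.3] 0.94 [ 0.5638 -0.0137  0.02  ]
black_disc_centre side [409.3, 284.2] 0.86 [0.3335 0.0877 0.02  ]
black_disc_centre top [301.7, 299.2] 0.88 [0.3538 0.0636 0.02  ]
black_disc_centre top [345.1, 196.7] 0.82 [ 0.5704 -0.0294  0.02  ]
red_disc_centre side [416.0, 175.6] 0.83 [ 0.4687 -0.3221  0.037 ]
red_disc_centre side [237.0, 315.5] 0.33 [0.5323 0.3239 0.037 ]
red_disc_centre top [492.7, 239.8] 0.85 [ 0.4745 -0.3371  0.037 ]
rack_slot side [415.8, 185.2] 0.71 [ 0.4685 -0.3305  0.006 ]
rack_slot side [173.8, 251.3] 0.57 [0.7831 0.2173 0.006 ]
rack_slot top [489.7, 239.9] 0.86 [ 0.4761 -0.3418  0.006 ]
glass side [330.4, 234.4] 0.84 [0.5398 0.0047 0.012 ]
glass top [337.1, 209.2] 0.9 [ 0.5443 -0.0121  0.012 ]
tube_mouth side [235.3, 291.0] 0.72 [0.55   0.3031 0.064 ]
tube_mouth top [328.7, 93.4] 0.74 [0.7877 0.0046 0.064 ]
tube_mouth top [186.2, 202.3] 0.63 [0.5537 0.302  0.064 ]
tube_floor side [239.0, 318.0] 0.61 [0.5477 0.303  0.008 ]
foam_box_centre side [169.3, 251.3] 0.88 [0.7441 0.2599 0.045 ]
foam_box_centre side [234.7, 294.7] 0.7 [0.5607 0.2936 0.045 ]
foam_box_centre top [216.5, 117.9] 0.91 [0.7423 0.2498 0.045 ]
foam_box_centre top [434.5, 104.6] 0.25 [ 0.7681 -0.2254  0.045 ]
0.95
```

View pics/crop1.png

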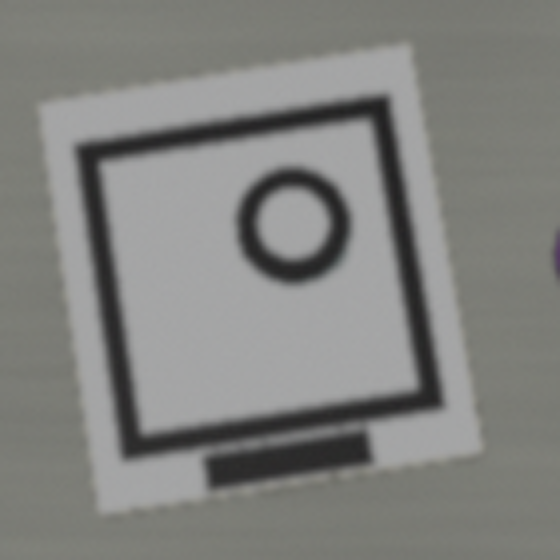

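Run:
```python
from h import *
q=inverse_kinematics([.5704,-.0294,.028+.14],R(-np.pi/2)); print(q)
move_pose([.545,-.0294,.028+.14],R(-np.pi/2))
im=get_image("wrist"); c=camera_info("wrist"); cv2.imwrite("pics/w1.png",im)
for l,z in dict(black_disc_centre=.020,glass=.012).items():
  for k in landmark_of("wrist",l)[:2]: print(l,k["xy"],k["score"],onz(c,k["xy"],z))
o=outline_of("wrist","black_disc")
for k in o[:2]: print(k["extent"],k["score"],k["pixels"].sum())
print(sense()["time"],sense()["ee_pos"], proj(c,sense()["ee_pos"]))
```

```text
[ 0.60954644  0.35666348 -0.77415452  1.65767951  0.26155372  1.23447408
 -1.79107123]
black_disc_centre [240.0, 341.6] 0.97 [0.35788696 0.0589487  0.02      ]
black_disc_centre [308.3, 158.8] 0.93 [ 0.57355092 -0.02328407  0.02      ]
glass [287.6, 187.2] 0.74 [ 0.54361735 -0.0022746   0.012     ]
[448.2, 142.3, 516.3, 208.0] 0.92 3334
[273.8, 128.6, 338.1, 194.7] 0.91 3571
3.6167 [ 0.54503051 -0.02992349  0.16798117] [315.50485017 266.09326632]
```

View pics/w1.png

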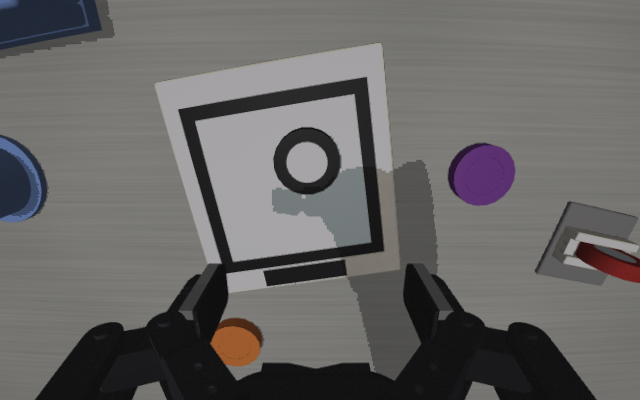

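The wrist picture shows the black ring at about (307,160) on the glass. Purple is at (482,174), orange at (236,342) and the rack at (600,245). I'll refine the disc centre by fitting the pane edge, then do the first grip.

```bash
cat >> h.py <<'E'
def fit_plane_circle(c,pts,z):
    P=np.array([onz(c,p,z) for p in pts])[:,:2]
    A=np.c_[2*P,np.ones(len(P))]; b=(P**2).sum(1)
    keep=np.ones(len(P),bool)
    for _ in range(4):
        s=np.linalg.lstsq(A[keep],b[keep],rcond=None)[0]; r=np.sqrt(s[2]+s[:2]@s[:2])
        e=np.abs(np.linalg.norm(P-s[:2],axis=1)-r); keep=e<max(2*np.median(e),3e-4)
    return s[:2],r,np.median(e)
E
python3 - <<'E'
from h import *
im=cv2.imread("pics/w1.png"); c=camera_info("wrist")
g=im.max(2); 
# pane: bright region within ring
m=(g>75).astype(np.uint8)
n,lab,st,ce=cv2.connectedComponentsWithStats(m)
L=lab[160,307]; print(st[L],ce[L])
ct=max(cv2.findContours((lab==L).astype(np.uint8),cv2.RETR_EXTERNAL,cv2.CHAIN_APPROX_NONE)[0],key=len)[:,0]
print(fit_plane_circle(c,ct,.028))
# dark ring
m2=(g<=75).astype(np.uint8); n,lab,st,ce=cv2.connectedComponentsWithStats(m2)
L=lab[160,281]; print(st[L],ce[L])
print(np.percentile(g[150:170,270:345],[5,25,50,75,95]), g[160,265:350])
E
```

```text
[ 286  141   42   42 1369] [306.49159971 161.81446311]
(array([ 0.57184559, -0.02126269]), np.float64(0.01885778618653205), np.float64(0.0001926841065037401))
[ 274  128   66   66 2109] [306.7197724  159.92697961]
[ 37.  39. 166. 167. 167.] [167 166 167 167 166 166 167 162 104  38  38  38  38  38  38  39  37  38
  38  39  46  93 167 167 167 167 167 166 166 166 166 166 167 167 167 167
 167 166 167 166 166 166 166 167 166 166 167 166 167 167 166 166 166 166
 166 167 166 166 166 167 166 161 120  39  39  38  38  37  38  37  37  38
  38  36  47  88 137 167 167 167 166 166 166 167 167]
```

```bash
cat >> h.py <<'E'
def pane(im,c,z,seed,thr=75):
    g=im.max(2); m=(g>thr).astype(np.uint8); lab=cv2.connectedComponents(m)[1]
    L=lab[int(seed[1]),int(seed[0])]
    ct=max(cv2.findContours((lab==L).astype(np.uint8),cv2.RETR_EXTERNAL,cv2.CHAIN_APPROX_NONE)[0],key=len)[:,0]
    return fit_plane_circle(c,ct,z)
E
python3 - <<'E'
from h import *
Y=R(-np.pi/2)
x,y=.5718,-.0225
movel([x,y,.09],Y,.2)
print(movel([x,y,.016],Y,.12,contact_N=5), sense()["ee_pos"])
im=get_image("wrist"); cv2.imwrite("pics/w2.png",im)
f0=sense()["force"]
grasp(20); s=sense(); print(s["width"],s["ee_pos"],s["force"]-f0,s["time"])
im=get_image("wrist"); cv2.imwrite("pics/w3.png",im)
E
```

```text
False [ 0.57236899 -0.02237555  0.01682913]
0.7123186644591818 [ 0.5722642  -0.02250189  0.01693393] [-1.37728053  0.80613591  6.07378843] 5.35
```

View pics/w3.png

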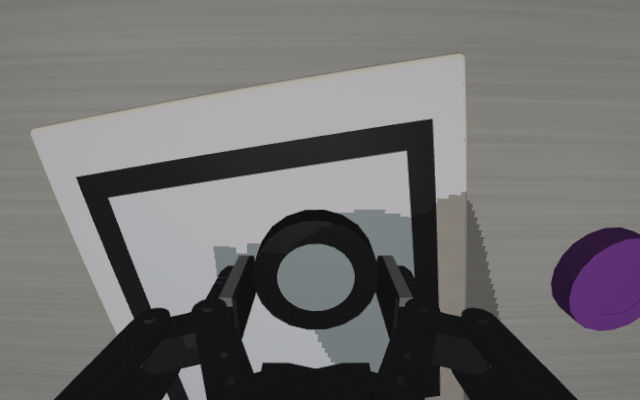

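The black disc is gripped across its rim, with the pane centre at about (316,277) between the pads. Next I'll measure it in the hand, lift, and look at the tube.

Run:
```python
from h import *
Y=R(-np.pi/2)
c=camera_info("wrist"); im=cv2.imread("pics/w3.png")
p0=sense()["ee_pos"]
print("in hand",pane(im,c,.028,(316,277),60), p0)
grasp(35)
p=sense()["ee_pos"]
movel([p[0],p[1],.10],Y,.15)
im=get_image("wrist"); cv2.imwrite("pics/w4.png",im); c=camera_info("wrist"); s=sense()
print(s["width"],s["ee_pos"],s["force"])
# where to hover so that tube mouth at about TCP+28mm x
move_pose([.552-.028,.3025,.204],Y)
im=get_image("wrist"); cv2.imwrite("pics/w5.png",im); c=camera_info("wrist"); s=sense()
print(s["ee_pos"],s["time"],proj(c,[.552,.3025,.064]))
for k in landmark_of("wrist","tube_mouth")[:2]: print(k["xy"],k["score"],onz(c,k["xy"],.064))
```

```text
in hand (array([ 0.5718503 , -0.02203134]), np.float64(0.018777327617489292), np.float64(0.00012638948047822424)) [ 0.57230463 -0.02249463  0.01694246]
0.697405979107744 [ 0.57151116 -0.02275258  0.09875012] [-0.46251803 -0.86464953 -1.10906714]
[0.5249762  0.30041921 0.20321834] 7.725 [313.3905577  162.07944004]
```

View pics/w4.png

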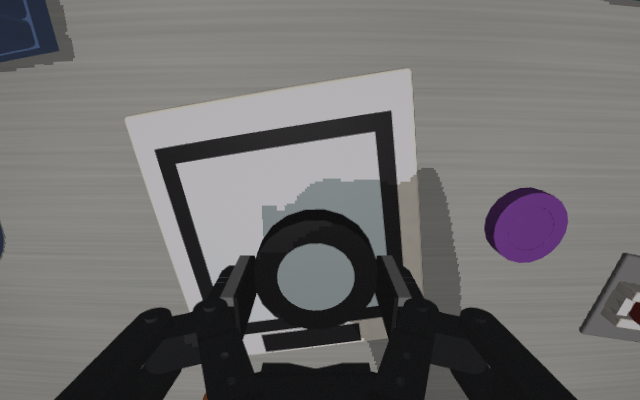

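View pics/w5.png

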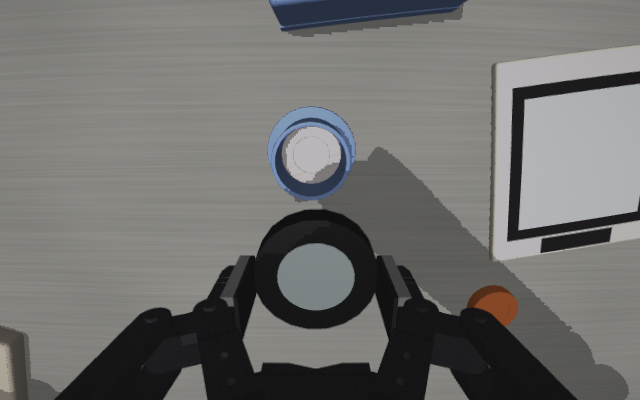

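In w4 the disc is held level, with its pane at (316,277). In w5 the tube mouth is at about (312,158), with the pale grey disc inside it. I'll retake the picture once the arm has settled, fit the rim, and view a crop.

Run:
```python
from h import *
dwell(.2)
c=camera_info("wrist"); s=sense(); im=get_image("wrist"); cv2.imwrite("pics/w6.png",im); np.savez("w6.npz",**{k:c[k] for k in c})
print(s["ee_pos"],s["time"])
a=cv2.resize(im[95:215,250:370],None,fx=5,fy=5,interpolation=cv2.INTER_NEAREST)
cv2.imwrite("pics/crop6.png",a)
```

```text
[0.52438549 0.30175093 0.20383547] 7.975
```

View pics/crop6.png

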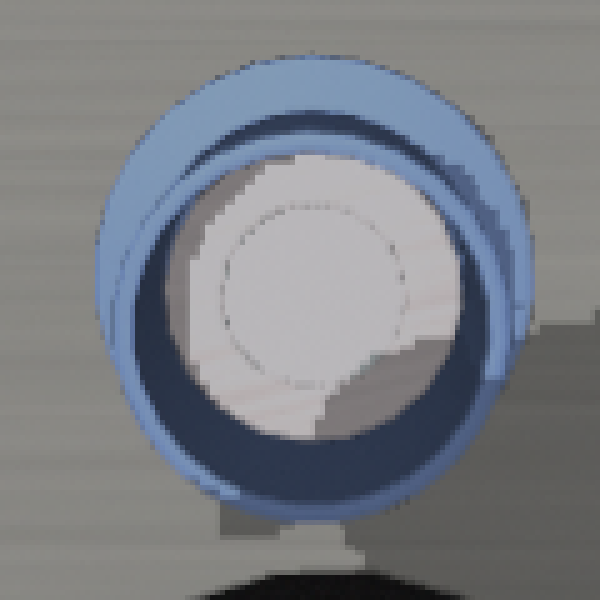

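```bash
cat >> h.py <<'E'
def rim(im,c,ctr,z=.064,rmax=50,dbg=None):
    pts=[]
    for a in np.arange(0,2*np.pi,np.pi/60):
        d=np.array([np.cos(a),np.sin(a)])
        for r in np.arange(15,rmax,.25):
            u=np.asarray(ctr)+r*d; q=cv2.getRectSubPix(im,(1,1),(float(u[0]),float(u[1])))[0,0].astype(int)
            if q[0]-q[2]>45 and q[0]>105: pts.append(u); break
    pts=np.array(pts)
    if dbg:
        b=cv2.resize(im,None,fx=4,fy=4,interpolation=cv2.INTER_NEAREST)
        for p in pts: cv2.circle(b,(int(4*p[0]+1.5),int(4*p[1]+1.5)),2,(0,0,255),-1)
        x,y=int(4*ctr[0]),int(4*ctr[1]); cv2.imwrite(dbg,b[max(0,y-250):y+250,max(0,x-250):x+250])
    return fit_plane_circle(c,pts,z),len(pts)
E
python3 - <<'E'
from h import *
im=cv2.imread("pics/w6.png"); c=dict(np.load("w6.npz"))
print(rim(im,c,(312,160),dbg="pics/rim6.png"))
E
```

```text
((array([0.55186081, 0.30517466]), np.float64(0.032879698825689675), np.float64(0.00017209085412913175)), 120)
```

View pics/rim6.png

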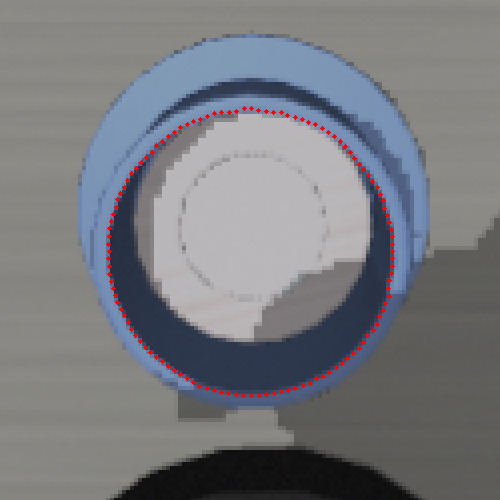

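Run:
```python
from h import *
Y=R(-np.pi/2)
T=np.array([.5523,.3047])
movel([*T,.12],Y,.15); movel([*T,.078],Y,.1); dwell(.25)
s=sense(); print(s["ee_pos"],s["ee_rot"][:,2],s["width"])
e=T-s["ee_pos"][:2]; cmd=T+e
movel([*cmd,.075],Y,.05); dwell(.2)
s=sense(); print(s["ee_pos"],s["time"])
c=camera_info("wrist");im=get_image("wrist"); cv2.imwrite("pics/w7.png",im)
```

```text
[0.55259608 0.30489705 0.07859464] [ 8.42663441e-04  4.10653610e-04 -9.99999561e-01] 0.7030285686977235
[0.55204049 0.30451057 0.07506513] 10.0333
```

View pics/w7.png

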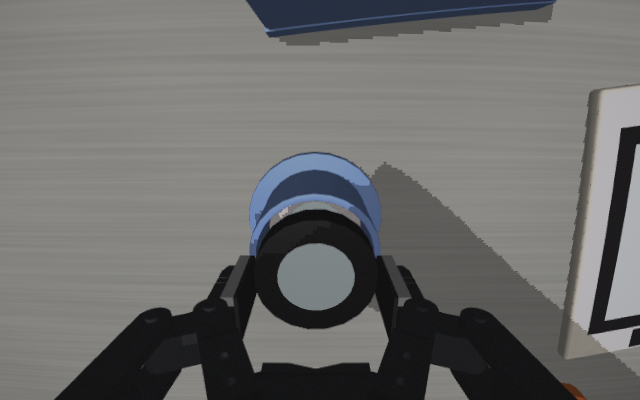

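The disc sits over the mouth, which shows concentric just behind it. I'll lower it with contact sensing.

Run:
```python
from h import *
Y=R(-np.pi/2)
T=[.5523,.3047]
for z in (.068,.064,.061,.0585):
    h=movel([*T,z],Y,.03,contact_N=6); s=sense(); print(z,h,s["ee_pos"],s["force"],s["time"])
    if h: break
c=camera_info("wrist");im=get_image("wrist"); cv2.imwrite("pics/w8.png",im)
```

```text
0.068 False [0.55213333 0.30461555 0.06766339] [-0.02135825 -0.09606638 -0.68669728] 10.4667
0.064 False [0.55217781 0.30459438 0.06373171] [-0.07891345  0.00882544 -0.9916838 ] 10.75
0.061 False [0.55219779 0.30460906 0.06079541] [-0.00337412  0.56309418 -1.01443802] 11.0
0.0585 False [0.55260593 0.30497719 0.05924534] [-2.03655903 -0.8271042   5.50249258] 11.25
```

View pics/w8.png

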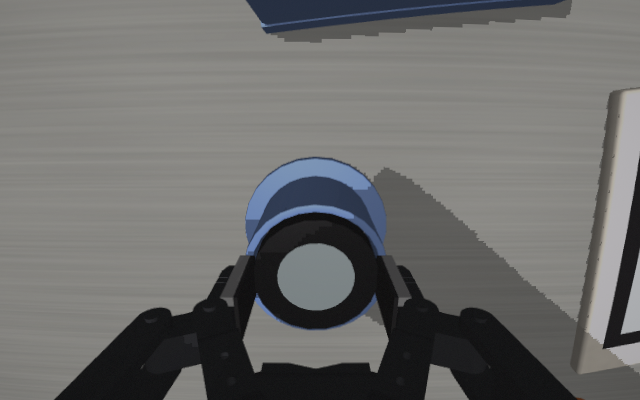

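The tips touched the rim, so the disc is about 10 mm into the tube. Releasing.

Run:
```python
from h import *
Y=R(-np.pi/2)
T=[.5523,.3047]
movel([*T,.061],Y,.03); let_go(); dwell(.2)
movel([*T,.12],Y,.2); movel([.524,.3047,.204],Y,.2); dwell(.1)
c=camera_info("wrist");im=get_image("wrist"); cv2.imwrite("pics/w9.png",im); print(rim(im,c,(312,160)),sense()["time"])
a=cv2.resize(im[95:215,250:370],None,fx=5,fy=5,interpolation=cv2.INTER_NEAREST)
cv2.imwrite("pics/crop9.png",a)
for z in (.04,.042,.05,.06): print(z,pane(im,c,z,(312,155)))
```

```text
((array([0.55147701, 0.3051995 ]), np.float64(0.0331484380747173), np.float64(0.00029591271975634367)), 112) 13.3167
0.04 (array([0.55103142, 0.30419829]), np.float64(0.01882006616237888), np.float64(0.00023123585399822434))
0.042 (array([0.55139841, 0.30420032]), np.float64(0.018696661878069846), np.float64(0.0002297196268590037))
0.05 (array([0.55286636, 0.30420844]), np.float64(0.0182030447408402), np.float64(0.0002236547183084303))
0.06 (array([0.55470131, 0.30421859]), np.float64(0.017586023319272247), np.float64(0.00021607358258793861))
```

View pics/crop9.png

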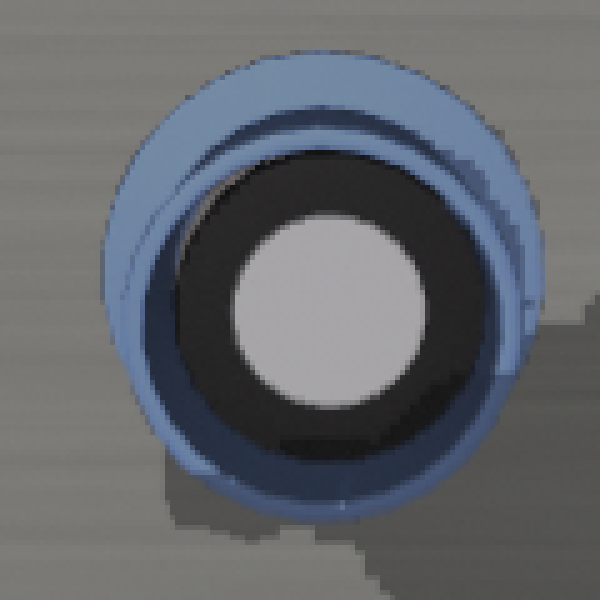

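The black disc lies at z≈0.040: its pane radius there is 18.8 mm and the fit is circular, so it is flat on the grey one. Now the red disc.

Run:
```python
from h import *
def Rt(yaw,a):
    c,s=np.cos(a),np.sin(a); return R(yaw)@np.array([[c,0,s],[0,1,0],[-s,0,c]])
for yd in (0,180,-90,90):
    y=np.radians(yd)
    print(yd,"rack",inverse_kinematics([.4745,-.337,.043],R(y)))
    for a in (30,-30):
        q=inverse_kinematics([.54,-.01,.06],Rt(y,np.radians(a))); print(yd,a,Rt(y,np.radians(a))[:,2].round(2),None if q is None else np.round(q,2))
move_pose([.4745,-.337-.02,.20],R(np.radians(-10)) ) if inverse_kinematics([.4745,-.357,.20],R(np.radians(-10))) is not None else print("no")
dwell(.1)
c=camera_info("wrist"); im=get_image("wrist"); cv2.imwrite("pics/r1.png",im); np.savez("r1.npz",**c)
for l,z in dict(red_disc_centre=.037,rack_slot=.006).items():
  for k in landmark_of("wrist",l)[:2]: print(l,k["xy"],k["score"],onz(c,k["xy"],z))
print(sense()["time"],sense()["joints"])
```

```text
0 rack [ 1.23153397  0.58288789 -0.87894821  1.73504262  0.50529628  1.06678551
  0.18120519]
0 30 [ 0.5   0.   -0.87] [ 0.93  0.15 -1.04  2.27  0.57  0.31 -0.58]
0 -30 [-0.5   0.   -0.87] [ 0.56  0.94 -0.99  1.36  0.55  1.73 -0.46]
180 rack [ 0.42687499  0.41398504  0.13574639  1.77963049 -0.06685915  0.95242705
 -2.55151805]
180 30 [-0.5   0.   -0.87] [ 0.66  1.1  -1.26  1.36  0.75  1.84  2.55]
180 -30 [ 0.5  -0.   -0.87] [ 1.05  0.19 -1.17  2.27  0.68  0.34  2.48]
-90 rack [ 1.07545413  0.50583561 -0.66477166  1.74279842  0.3589694   1.01754778
 -1.29102369]
-90 30 [ 0.   -0.5  -0.87] [ 0.18  0.52 -0.67  1.81  0.81  1.31 -2.41]
-90 -30 [-0.    0.5  -0.87] [ 0.96  0.62 -0.9   1.78 -0.06  1.03 -1.4 ]
90 rack [ 1.449093    0.81590431 -1.2492743   1.72569319  0.82254754  1.23118306
  1.55702899]
90 30 [ 0.    0.5  -0.87] [ 1.17  0.85 -1.25  1.77  0.31  1.08  1.47]
90 -30 [-0.   -0.5  -0.87] [ 0.56  0.84 -1.25  1.79  1.16  1.63  0.56]
red_disc_centre [308.5, 165.6] 0.59 [ 0.47202967 -0.33647156  0.037     ]
rack_slot [309.1, 162.9] 0.78 [ 0.47144939 -0.33992858  0.006     ]
15.925 [ 1.21875785  0.39760927 -0.82715466  1.55646534  0.29862398  1.3191816
  0.18181043]
```

View pics/r1.png

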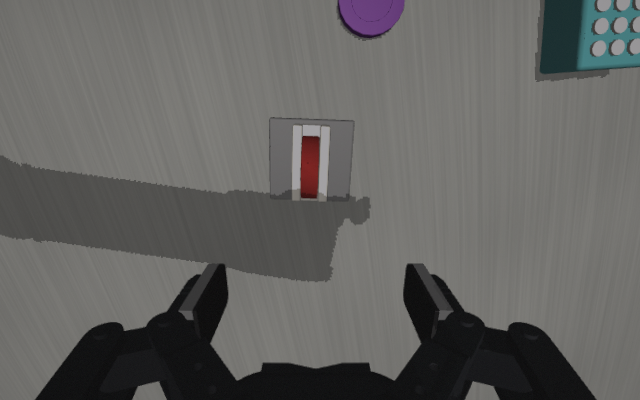

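The red disc stands on edge at (310,167) in its rack, with its plane running vertically in the picture, so yaw -10° is already nearly aligned. I'll measure the angle.

Run:
```python
from h import *
im=cv2.imread("pics/r1.png").astype(int); c=dict(np.load("r1.npz"))
m=((im[...,2]-im[...,1]>50)&(im[...,2]>60)); m[:100]=0;m[260:]=0
ys,xs=np.nonzero(m); print(len(xs),xs.min(),xs.max(),ys.min(),ys.max())
# centreline per row
P=[]
for r in range(ys.min()+2,ys.max()-1):
    w=xs[ys==r]; P.append([(w.min()+w.max())/2,r,w.max()-w.min()+1])
P=np.array(P); print(P[::8])
# rows -> z on disc: intersect ray with vertical plane is ill-cond; use z of .05 for ends .037
t=onz(c,P[2,:2],.05)[:2]; b=onz(c,P[-3,:2],.05)[:2]; d=t-b; print(t,b,np.degrees(np.arctan2(d[1],d[0])))
# rack base (grey) via rect corners: print gray
g=cv2.imread("pics/r1.png",0); mm=np.zeros_like(g); a=g[100:215,255:370]
print(cv2.imread("pics/r1.png")[150,[262,268,272,280,290,296,322,335,345,350,356,362]].tolist())
cv2.imwrite("pics/r1c.png",cv2.resize(cv2.imread("pics/r1.png")[105:215,255:365],None,fx=5,fy=5,interpolation=cv2.INTER_NEAREST))
```

```text
939 301 318 138 194
[[310.  140.   15. ]
 [310.  148.   17. ]
 [309.5 156.   18. ]
 [309.  164.   17. ]
 [309.  172.   17. ]
 [309.  180.   17. ]
 [308.5 188.   16. ]]
[ 0.47768941 -0.31201382] [ 0.46842605 -0.35766013] 78.5283148111854
[[116, 119, 120], [114, 117, 119], [104, 104, 106], [104, 104, 105], [104, 104, 106], [164, 161, 163], [164, 161, 163], [103, 103, 104], [103, 102, 104], [100, 100, 102], [116, 119, 120], [114, 118, 118]]
```

View pics/r1c.png

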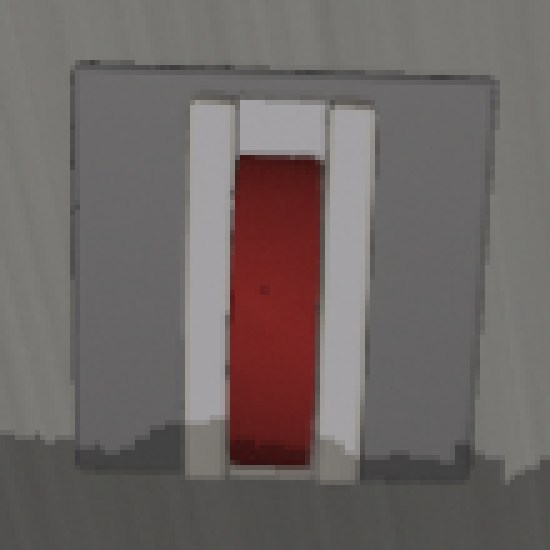

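Run:
```python
from h import *
c=dict(np.load("r1.npz"))
a=onz(c,(311.2,124.8),.026);b=onz(c,(309.3,200.8),.026);d=a-b
print(a,b,(a+b)/2,np.linalg.norm(d),np.degrees(np.arctan2(d[1],d[0])))
# rack base corners z=.006
Q=[onz(c,(255+u/5,105+v/5),.006) for u,v in((74,64),(497,77),(472,480))]; print((Q[0]+Q[2])/2,[np.degrees(np.arctan2(*(Q[1]-Q[0])[[1,0]]))],np.linalg.norm(Q[1]-Q[0]),np.linalg.norm(Q[2]-Q[1]))
```

```text
[ 0.4814062 -0.2987063  0.026    ] [ 0.46538901 -0.37646722  0.026     ] [ 0.4733976  -0.33758676  0.026     ] 0.07939339794841069 78.36100261699701
[ 0.47411395 -0.33831819  0.006     ] [np.float64(-11.673160362962623)] 0.08880461277706674 0.08923436577713534
```

```bash
cat >> h.py <<'E'
def Rt(yaw,a):
    c,s=np.cos(a),np.sin(a); return R(yaw)@np.array([[c,0,s],[0,1,0],[-s,0,c]])
E
python3 - <<'E'
from h import *
yw=np.radians(-11.6); Q=R(yw); T=[.4736,-.3379]
movel([*T,.115],Q,.2); movel([*T,.041],Q,.12,contact_N=8); dwell(.1); print(sense()["ee_pos"])
im=get_image("wrist"); cv2.imwrite("pics/r2.png",im)
f=sense()["force"];grasp(40); s=sense(); print(s["width"],s["ee_pos"],s["force"]-f,s["time"])
im=get_image("wrist"); cv2.imwrite("pics/r3.png",im)
E
```

```text
[ 0.474236   -0.33827411  0.04204253]
0.17612204927836525 [ 0.47364662 -0.3378798   0.04103957] [-0.79712246 -0.95581328  1.23839342] 18.0583
```

View pics/r3.png

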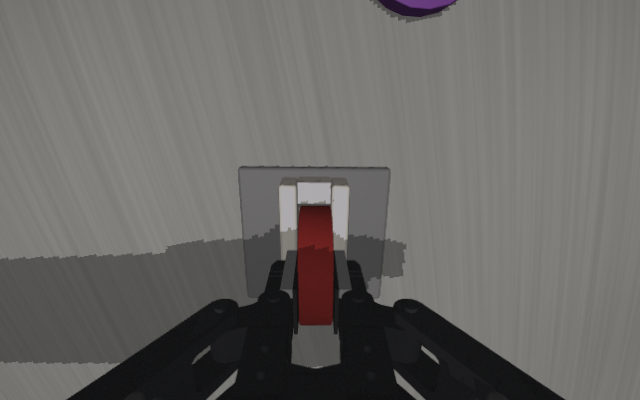

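The red disc is pinched squarely between the pads at about (315,265). Lift, tilt, and go to the glass.

Run:
```python
from h import *
yw=np.radians(-11.6); Q=R(yw); T=[.4736,-.3379]
movel([*T,.14],Q,.15)
a=np.radians(35); u=np.array([np.cos(yw),np.sin(yw),0]); Z=np.array([0,0,1.])
w=np.sin(a)*u+np.cos(a)*Z; n=np.cos(a)*u-np.sin(a)*Z
lie=np.array([.555,-.015,0]); corner=lie-.031*u+.012*Z
G=corner+.035*w-.008*n; QT=Rt(yw,-a); print(G,QT[:,2],-w)
np.savez("g.npz",G=G,w=w,n=n,u=u,QT=QT,corner=corner)
for h in (0,.01,.06,.1):
    q=inverse_kinematics(G+h*Z,QT); print(None if q is None else q.round(2))
move_pose(G+.06*Z,QT); dwell(.2)
s=sense(); print(s["ee_pos"],s["width"],s["time"])
cv2.imwrite("pics/r4.png",get_image("side"));cv2.imwrite("pics/r4w.png",get_image("wrist"))
```

```text
[ 0.53787894 -0.01148555  0.04525893] [-0.56186128  0.11533356 -0.81915204] [-0.56186128  0.11533356 -0.81915204]
[ 0.49  0.93 -0.8   1.31  0.36  1.71 -0.52]
[ 0.5   0.91 -0.8   1.31  0.35  1.72 -0.52]
[ 0.5   0.86 -0.82  1.28  0.32  1.79 -0.52]
[ 0.5   0.82 -0.83  1.25  0.3   1.85 -0.52]
[ 0.53805663 -0.01307471  0.10567055] 0.17779436447740804 20.3833
```

View pics/r4.png

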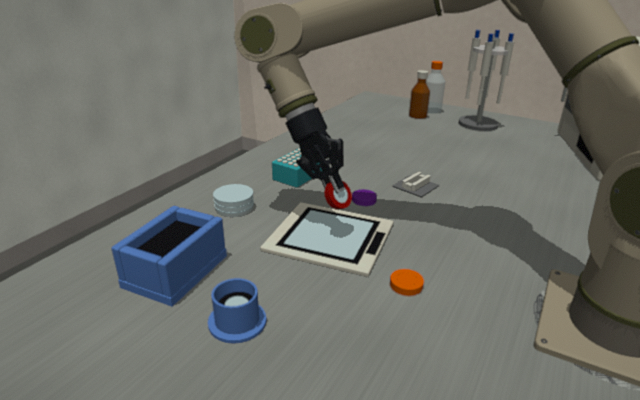

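View pics/r4w.png

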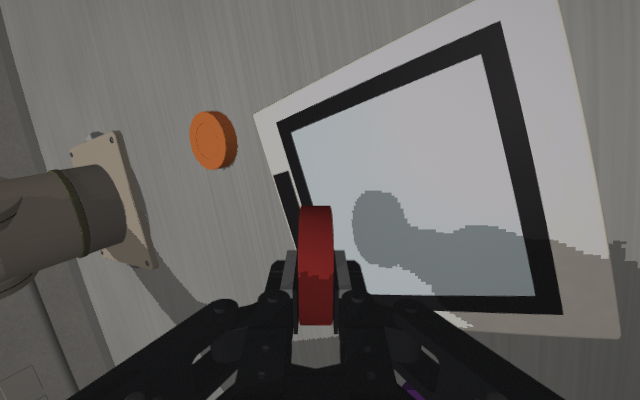

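The disc is held tilted 35° over the glass, and the tube and bystanders are unmoved. Lowering until contact.

Run:
```python
from h import *
g=np.load("g.npz"); G,w,QT=g["G"],g["w"],g["QT"]; Z=np.array([0,0,1.])
movel(G+.012*Z,QT,.12); dwell(.1)
h=movel(G-.004*Z,QT,.03,contact_N=4); s=sense(); print(h,s["ee_pos"]-G,s["force"],s["time"])
cv2.imwrite("pics/r5.png",get_image("side")[120:300,220:460])
```

```text
True [ 4.84966874e-05 -5.26950742e-05 -1.02026173e-03] [ 1.24474029 -0.21808667  5.51578093] 21.5917
```

View pics/r5.png

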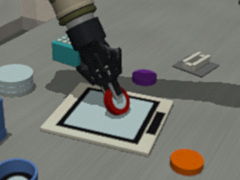

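Contact came where predicted. I'll open and withdraw along the finger axis.

Run:
```python
from h import *
g=np.load("g.npz"); G,w,QT=g["G"],g["w"],g["QT"]
p=sense()["ee_pos"]
let_go(); dwell(.2); s=sense(); print(s["width"],s["force"])
cv2.imwrite("pics/r6.png",cv2.resize(get_image("side")[120:300,220:460],None,fx=3,fy=3))
movel(p+.09*w,QT,.08); dwell(.1); print(sense()["time"])
cv2.imwrite("pics/r7.png",get_image("wrist"));cv2.imwrite("pics/r7t.png",get_image("top"))
```

```text
1.0039455090395548 [ 0.9379495  -0.26022247 -0.25341183]
23.9583
```

View pics/r6.png

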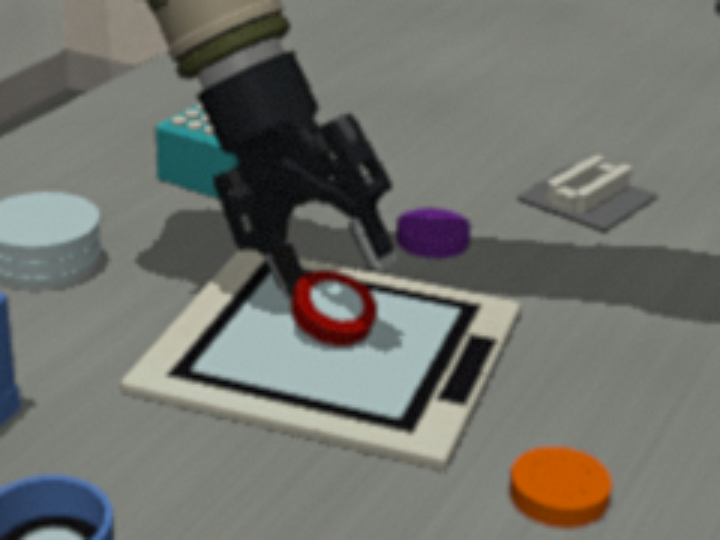

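View pics/r7.png

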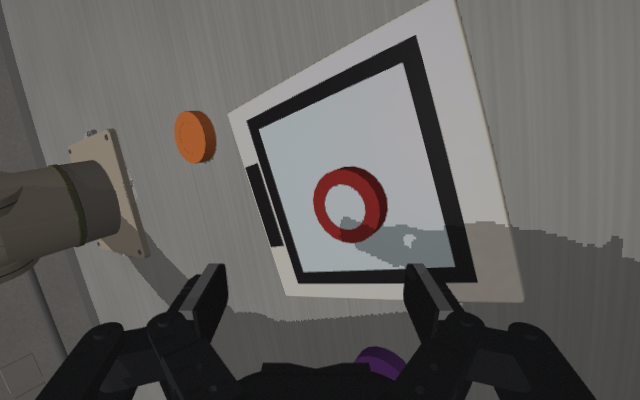

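In r6 the disc leaned on the lower finger. In r7 it lies flat on the glass, free of the gripper, at (350,205). Now I'll measure it from the same hover as before and regrasp it round the rim.

```bash
cat >> h.py <<'E'
def redpane(im,c,z):
    i=im.astype(int); m=((i[...,2]-i[...,1]>25)&(i[...,2]-i[...,1]>.4*i[...,2])).astype(np.uint8)
    ct,hi=cv2.findContours(m,cv2.RETR_CCOMP,cv2.CHAIN_APPROX_NONE)
    k=max([j for j in range(len(ct)) if hi[0][j][3]>=0],key=lambda j:len(ct[j]))
    return ct[k][:,0].mean(0),fit_plane_circle(c,ct[k][:,0],z)
E
python3 - <<'E'
from h import *
Y=R(-np.pi/2)
move_pose([.525,-.018,.168],Y); dwell(.25)
c=camera_info("wrist"); im=get_image("wrist"); cv2.imwrite("pics/r8.png",im)
print(redpane(im,c,.028), sense()["ee_pos"],sense()["time"])
E
```

```text
(array([313.2231405 , 159.71900826]), (array([ 0.55391006, -0.01513701]), np.float64(0.01949660070662128), np.float64(0.00019804873690431116))) [ 0.52520111 -0.01779758  0.16772248] 25.5167
```

View pics/r8.png

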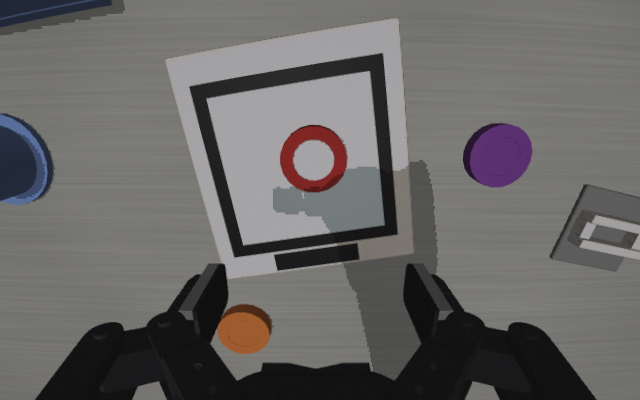

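The red disc lies flat at (313,160), centred about (0.554, -0.015).

Run:
```python
from h import *
Y=R(-np.pi/2)
x,y=.5543,-.0156
movel([x,y,.09],Y,.2); print(movel([x,y,.016],Y,.12,contact_N=6))
grasp(20); dwell(.1)
c=camera_info("wrist"); s=sense(); im=get_image("wrist"); cv2.imwrite("pics/r9.png",im)
o=redpane(im,c,.028)[1]; print(s["width"],s["ee_pos"],o); off=o[0]-s["ee_pos"][:2]; print(off)
grasp(35); p=sense()["ee_pos"]; print(p)
movel([p[0],p[1],.13],Y,.15)
tube=np.array([.55186,.30517])
T=tube-off; np.save("T.npy",T); print(T)
move_pose([*T,.14],Y); movel([*T,.082],Y,.1); dwell(.25)
s=sense(); print(s["ee_pos"],s["width"],s["time"])
cv2.imwrite("pics/r10.png",get_image("wrist"))
```

```text
False
0.713507108509771 [ 0.55490976 -0.01561363  0.01706015] (array([ 0.55391651, -0.0151803 ]), np.float64(0.01921505131820171), np.float64(0.0001266987267068819))
[-0.00099325  0.00043333]
[ 0.55490238 -0.01566055  0.01724434]
[0.55285325 0.30473667]
[0.55312156 0.3049584  0.08260861] 0.7016071450215141 30.675
```

View pics/r10.png

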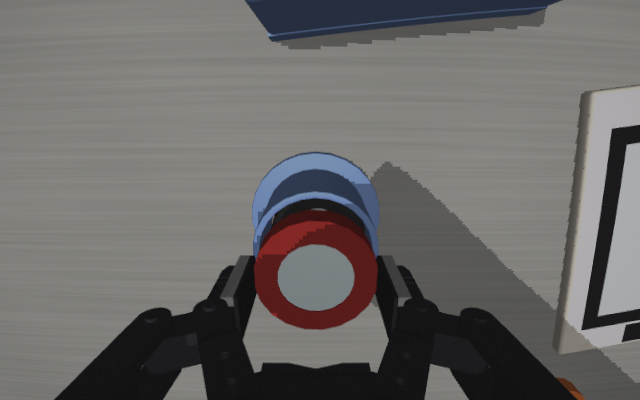

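The red disc is held level, with its pane at (316,278) and the mouth concentric behind it. Lowering as before.

Run:
```python
from h import *
Y=R(-np.pi/2); T=np.load("T.npy"); T=T
ok=True
for z in (.074,.068,.064,.0615,.0595):
    h=movel([*T,z],Y,.03,contact_N=6); s=sense(); print(z,h,s["ee_pos"],s["force"].round(2),s["width"],s["time"])
    if h: break
cv2.imwrite("pics/r11.png",get_image("wrist"))
if sense()["ee_pos"][2]<.0625:
    movel([*T,max(.061,s["ee_pos"][2]+.0005)],Y,.03); let_go(); dwell(.2)
    movel([*T,.12],Y,.2); movel([.524,.3047,.204],Y,.2); dwell(.1)
    c=camera_info("wrist");im=get_image("wrist"); cv2.imwrite("pics/r12.png",im)
    print(rim(im,c,(312,165)))
    for z in (.056,.06,.066): print(z,redpane(im,c,z))
    cv2.imwrite("pics/crop12.png",cv2.resize(im[95:215,250:370],None,fx=5,fy=5,interpolation=cv2.INTER_NEAREST))
print(sense()["time"])
```

```text
0.074 False [0.55268788 0.30465365 0.07368881] [ 0.93 -0.7  -0.85] 0.7027663776324875 31.1417
0.068 False [0.55272225 0.30463543 0.06771385] [ 0.06 -0.11 -0.73] 0.6990512778602128 31.4917
0.064 False [0.55270978 0.30464569 0.0637393 ] [ 0.67 -0.78 -0.83] 0.7035235523540785 31.775
0.0615 False [0.55276745 0.30465388 0.0613135 ] [-0.11 -0.32 -0.62] 0.7002189261492057 32.025
0.0595 False [0.55282814 0.30474072 0.05943295] [ 0.25 -0.02 -1.3 ] 0.7022145443188331 32.275
((array([0.55188532, 0.30532974]), np.float64(0.032924089803908964), np.float64(0.00016245986318600553)), 95)
0.056 (array([314.20512821, 159.16239316]), (array([0.55167683, 0.30533539]), np.float64(0.01958294614189604), np.float64(0.00021975299836041184)))
0.06 (array([314.20512821, 159.16239316]), (array([0.55244242, 0.30532403]), np.float64(0.01931189272739184), np.float64(0.00021671133137737136)))
0.066 (array([314.20512821, 159.16239316]), (array([0.55359082, 0.30530698]), np.float64(0.018905312605625182), np.float64(0.00021214883091828785)))
34.3417
```

View pics/crop12.png

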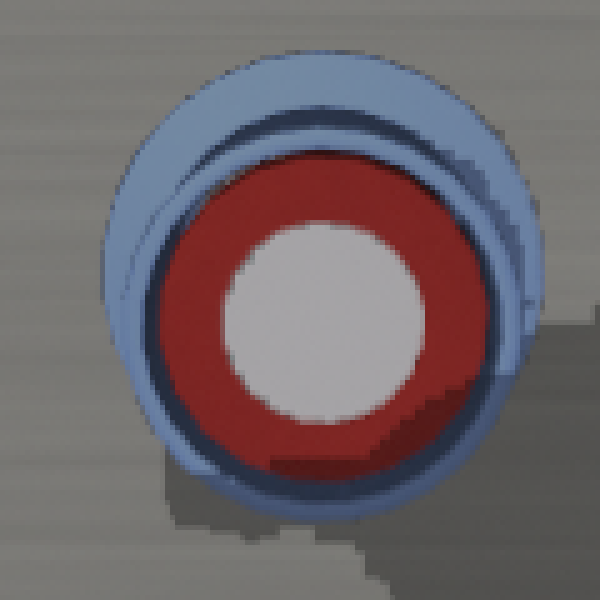

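The red disc's top is at about 0.056 (pane radius 19.6 mm, against 19.5 mm on the glass). A gentle closed-finger touch will check its height and seating.

Run:
```python
from h import *
Y=R(-np.pi/2); T=[.5519,.3052]
movel([*T,.13],Y,.2); grasp(20)
movel([*T,.075],Y,.12); dwell(.1)
h=movel([*T,.050],Y,.025,contact_N=6); s=sense(); print(h,s["ee_pos"],s["force"])
movel([*T,.13],Y,.15); movel([.524,.3047,.204],Y,.2); dwell(.1)
c=camera_info("wrist");im=get_image("wrist"); print(redpane(im,c,.056)); cv2.imwrite("pics/e1.png",im)
cv2.imwrite("pics/e2.png",get_image("side")); cv2.imwrite("pics/e3.png",get_image("top")); print(sense()["time"])
```

```text
True [0.55182412 0.30522321 0.05620496] [-1.85166028 -1.09496049  6.93509129]
(array([314.21367521, 158.86324786]), (array([0.55182908, 0.30544342]), np.float64(0.01959129202454608), np.float64(0.00021788126684407078)))
38.525
```

View pics/e1.png

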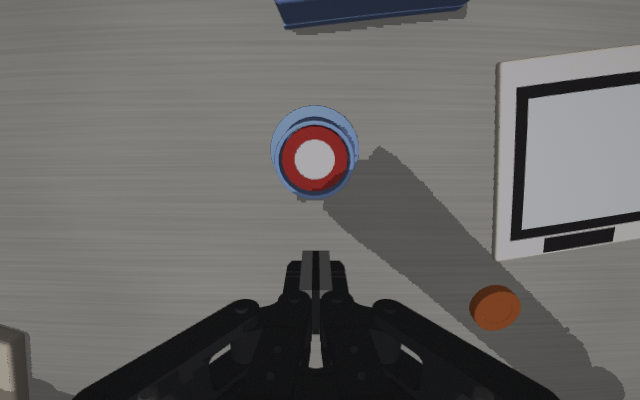

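View pics/e2.png

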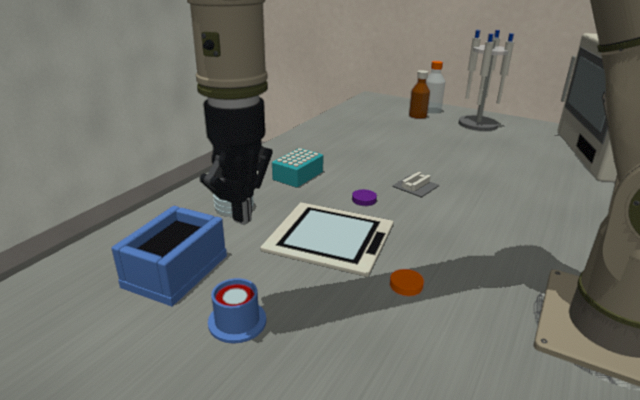

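The touch found the red disc's top at z = 0.0562, against 0.056 expected. It lies flat in the tube at (314,159), the glass and rack are empty, and the bystanders are unmoved. Handing in.

```bash
python3 -c "
from rig import *
print(job_done())"
```

```text
the job is handed in; nothing more can be done
None
```

Both discs are in the blue tube on top of the grey one, black first and then red, and the job is handed in at about 38.5 s of the 64 s.

- **Black disc:** I took it off the glass round its rim and released it about 10 mm inside the tube mouth. Its pane size in the wrist picture put its top at about 40 mm, where it should be when lying flat on the grey disc.
- **Red disc:** I pinched it out of the rack, rested its edge on the glass tilted 35° and let go, so it tipped on to its face. I then took it again round its rim and released it into the tube. A light closed-finger touch of about 7 N found its top at 56.2 mm, against 56 mm expected. The last picture shows it centred in the tube to within a millimetre.

**Checks that disagreed:** At the start the side and top cameras differed by up to about 16 mm on the black disc and the glass. I used close-up fits from the wrist camera instead, and the grasps and the fit into the tube bore these out.

The last side picture shows the foam box, tip box and purple and orange discs where they started. The arm partly hides the dishes there. I also took a last top picture but did not look at it, so the dishes are not fully checked; the arm never went near them.

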